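Re-hang the lift-off door of the medicine cabinet

ROBOT

A 6-joint arm with a two-finger parallel gripper is mounted at the origin on a cart in front of the work surface, level with it; the furniture and walls round the work are solid. World frame = base frame: x ahead of the robot, y to its left, z up, the work surface at z = 0. Lengths are in m, angles in rad, forces in N, time in s.
With the tool pointing down it reaches from about 0.425 to 0.95 m from the base axis. Payload 3.5 kg.
Tool frame: the origin (TCP) lies on the centre line of the jaws, within the pads' length; the fingertips stand 11 mm ahead of it and the grasp point (between the pads) lies 8 mm behind it; z points along the fingers, y is the line along which they close (so a half turn about z gives the same grasp; the last joint's range is limited). The gripper opens to 85 mm and grips with 20 to 120 N. Pads are 22 mm wide; open, the fingers measure 114 mm over their backs; the gripper's body (76 mm by 85 mm) begins 54 mm behind the grasp point. The pads swing forward as they close: fully open they stand 13 mm farther back than shut.
Start: joints at [-1.385, 0.286, 1.577, -0, 1.279, -0.15], TCP at [0.222, -0.637, 0.242] pointing down, gripper open.
Joint ranges: [-2.77, 2.77], [-0.9, 2.22], [0.21, 2.48], [-1.53, 4.67], [0.24, 2.81], [-2.84, 2.84]. Speed limits (rad/s): [2.79, 2.79, 3.14, 3.14, 3.14, 3.14].

INTERFACE

Orientations are given as a unit quaternion [x, y, z, w].
In Python, from plant import ctrl gives the robot as it stands.
- The arm moves only by the tool step_arm, never from a script. Its argument "motion" is a list of rows, each an object with "offset": the shift along the tool's x, y, z in m, a list of three; "twist": the turn about the tool's z in degrees. A call has 1 to 12 rows; each row is the pose to reach, as a shift and turn from the pose commanded when the call began, along the tool's axes at that moment; what a row does not reach only later rows make up. A row lasts 1/10 s, in which the tool goes at most 50 mm and 8.59 degrees, less where a joint would pass 70% of its speed; a pose out of reach is approached as far as the arm can. A call with a gripper value outside its range is refused whole. "gripper" is the finger opening in m, from 0 to 0.0854, set as the call begins (left out, the last holds). The fingers move at their own pace and stop on an object; "grip_force" is the grip in N (left out, the last holds). Time passes only in rows, so rows that repeat a pose let the fingers close. It gives the time, the measured TCP pose, the force, the opening and the grip force at its end, in the units of the state.
- ctrl.get_state(): the state, without advancing time (a new reading comes with each control period).
- ctrl.read_camera(name): name is "side" or "top" or "wrist"; returns the picture (384x512x3 uint8, blue, green, red); there is no depth.
- ctrl.calibration(name): a dict with "fx", "fy", "cx", "cy" (pixels), "k1" (the pictures are not rectified: a ray, as slopes to the right and down, at radius r is drawn at 1 + k1 r^2 times it, then the intrinsics apply), "cam_to_world" (4x4, takes a point from camera to world coordinates). Camera axes: x right, y up, looking along -z (the intrinsics and any distortion apply to the point x, -y, -z); pixel columns grow to the right and rows downward; lengths in m; the calibration is good to about 2 mm. A picture is of the moment at which its call begins: read the wrist's pose just before it. calibration takes no time and is no camera call; for the wrist camera it gives the pose at the moment of the call.
- ctrl.sign_off(): hands the job in; it is judged then, once.
The state is a dict: "time": time; "qpos": joint angles; "dq": joint speeds; "joint_efforts": joint torques, N m; "eef_pos": TCP position; "tcp_rot": TCP orientation; "contact_force": force on the tool from outside, world axes, zero at the start; "wrist_torque": the same for the moment, N m; "opening": opening from 0.0 (shut) to 1.0 (fully open); "finger_force": force on a finger pad.
Only numpy, scipy, OpenCV 4.12 (cv2) and the standard library are available. Lean on these libraries where they do the work, as an engineer would, in place of code of your own. Each camera call takes 0.05 s, during which the arm holds its last target. There are 200 camera calls.

TASK

The little medicine cabinet's door has been washed and stands in the wire drying rack. Lift it out, hang it in the open position by lowering both of its hinge knuckles together fully down onto the cabinet's two upright hinge pins, then swing it shut until the roller catch holds it closed. The hinge strip is adjustable, so feel for the pins gently and never force or slam the door against the cabinet; leave the dropper bottle, the roll of tape and the calculator where they are.

Things in the scene. Friction and masses are not known exactly. Their poses are not given: they have to be found in the camera images.
- cabinet: Small white steel counter-top cabinet without its door, fixed, 150 deep (x) x 210 wide (y) x 205 high, on a low white platform (top 65 mm above the table). Origin: centre of its underside; its open front looks along its own -x (front frame face at x = -75 mm), z up. A vertical steel hinge strip with two upright pins is on the front at its +y side; a rubber seal on the front, at y = -60 mm, stops the closing door at x = -81 mm.
- hinge_nominal (a point): Nominal point of the upper pin's seat (flat lug top), at x -88, y +83, z 163 mm in the cabinet's frame, same axes. The strip is clamped through long slots: the real pin line lies up to 8 mm either way from here along y (unknown; same x and z; firm). Two pins, diameter 8, 18 tall, flat tips, one above the other: seats 123 mm apart (z 40 and 163). Lugs reach 8 mm from the pin line in -x and both y ways.
- cabinet_catch (a point): On the cabinet: centre of the sprung catch roller (38 long along y, diameter 12) inside the front opening near its top, at x -66, y -28, z 166 mm in the cabinet's frame, same axes. Over the last 15 mm of closing the door's tongue must be pushed past it with about 4 to 8 N (at the tongue); past it the roller pulls the door home.
- door_centre (a point): Centre of the loose lift-off door's panel, half-way up. White, about 0.35 kg, panel 14 thick (its x) x 144 wide (y) x 185 high (z up). Outer face (20 mm knob 21 mm out at y -52, card frame) is at -x, inner face at +x, knuckles at the +y edge. Pinch the plain top edge. Hung and closed its axes are parallel to the cabinet's and this point is at x -88, z 110 mm there.
- door_upper_knuckle (a point): On the door, its axes: centre of the upper knuckle's underside, on the knuckle line (door y +83 mm, 52 mm above the door's centre). Two steel knuckles on that upright line, undersides 123 mm apart, each 22 tall, 20 outside, bore 10.2 right through. Seated, this point is at z 163 mm in the cabinet's frame. Let go, the hung door sags about 1 degree in the bores.
- door_free_edge (a point): On the door, its axes: middle of the edge away from the hinge (door y -72 mm, mid-thickness). Closed: x -88 mm in the cabinet's frame. To open, this edge swings out to the cabinet's -x about the pin line; 90 degrees open, the door's y points along the cabinet's +x. It turns easily and stays where left.
- door_tongue (a point): On the door, its axes: end of the steel catch tongue, 20 wide (y), rounded end 10 thick, jutting 26 mm from the inner face (centre of the end at door x +28, y -26 mm, 50 mm above the door's centre). It hits the cabinet if the door is lowered nearly closed; at 90 degrees open it is clear.
- drying_rack: Low steel wire rack, fixed, 150 (x) x 135 (y), rows of upright wires 65 high. Origin: centre of its underside. The door stands on edge in the middle slot (about 2 mm play each side), its axes parallel to the rack's, its bottom edge 10 mm above the table: lift it straight up.
- dropper_bottle: Amber dropper bottle, 34 wide x 102 tall, loose; origin: centre of its underside. To be left alone.
- tape: Roll of brown packing tape lying flat, 96 across x 48 high, loose; origin: centre of its underside. To be left alone.
- calc: Pocket calculator lying flat near the front edge of the table, 122 x 74 x 17, loose; origin: centre of its underside. To be left alone.

How it is judged:
On the way:
1. the door hangs fully down on both pins, still standing well open (x of door_upper_knuckle in the frame of cabinet between -0.092 and -0.084 m and y of door_upper_knuckle in the frame of cabinet between 0.07 and 0.096 m and z of door_upper_knuckle in the frame of cabinet between 0.16 and 0.166 m and angle between door_centre's own z axis and vertical below 0.06 rad and x of door_free_edge in the frame of cabinet below -0.15 m), for 0.2 s.
At the end, for the whole second after the job is handed in: the door hangs with both knuckles fully down on their pins (within 3 mm of the seats, upright within 0.06 rad) and is shut past the catch (free edge within 4.5 mm of its closed position), let go (x of door_upper_knuckle in the frame of cabinet between -0.092 and -0.084 m and y of door_upper_knuckle in the frame of cabinet between 0.07 and 0.096 m and z of door_upper_knuckle in the frame of cabinet between 0.16 and 0.166 m and angle between door_centre's own z axis and vertical below 0.06 rad and x of door_free_edge in the frame of cabinet above -0.0925 m and y of door_free_edge in the frame of cabinet below -0.05 m); the robot touches nothing.
It fails at once if the door pressed or knocked against the cabinet and its hinge with contact forces that add up to more than 50 N (contact force between door and cabinet above 50 N).
It fails at once if the dropper bottle, the roll of tape or the calculator shifted by more than 25 mm (distance of any of dropper_bottle, tape, calc from where it was at the start of the episode above 0.025 m).
It also fails if it takes over 72 s, if anything falls off the work surface, if the arm or the gripper's body presses on something with over 40 N, if the wrist force passes 120 N, or if a joint passes its speed limit or range.

## Working session

There is one attempt and no reset: what is moved stays moved. The work goes in short steps, Python scripts to look and compute and a tool call to move; the robot and the scene stay as the last step left them, time stands still between calls to the robot, and variables do not carry over. Pictures are saved under pics/ and viewed, at most 10 in all, crops included, and the job is handed in when it is done.

Besides the shell and the picture viewer there is one more tool, called after ">>>" as name(argument=value, ...), one argument or row to a line, values as JSON. step_arm: Moves the arm, as the interface text tells. Its arguments: {"type":"object","properties":{"motion":{"type":"array"},"gripper":{"type":"number"},"grip_force":{"type":"number"}},"required":["motion"]}

```bash
mkdir -p pics; ls
python3 - <<'E'
from plant import ctrl
import cv2,numpy as np
print(ctrl.get_state())
for n in ["side","top"]:
    cv2.imwrite(f"pics/{n}0.png",ctrl.read_camera(n)); c=ctrl.calibration(n)
    print(n,{k:(np.round(v,4).tolist()) for k,v in c.items()})
E
```

```text
pics
{'time': 0.0, 'qpos': array([-1.38498670e+00,  2.87156435e-01,  1.57814751e+00,  6.55316716e-06,
        1.27861572e+00, -1.50004152e-01]), 'dq': array([ 1.61265140e-03, -1.17586426e-05,  1.53841878e-03, -6.41202990e-04,
       -8.60780917e-04, -1.90968205e-03]), 'joint_efforts': array([-2.75782426e-03, -4.05982733e+01, -2.92629987e+01, -3.12162319e-04,
        5.78931067e-03,  3.60599358e-06]), 'eef_pos': array([ 0.2223483 , -0.63666812,  0.24096928]), 'tcp_rot': array([ 9.85936216e-01,  1.67117994e-01, -1.76926486e-05, -1.16337193e-03]), 'contact_force': array([ 0.57089935, -0.79787346,  0.00488869]), 'wrist_torque': array([-0.01295363,  0.02444708, -0.00708933]), 'finger_force': 0.0, 'opening': 0.999129472687174}
side {'fx': 445.1012, 'fy': 445.1012, 'cx': 248.6306, 'cy': 191.8171, 'k1': -0.1243, 'cam_to_world': [[0.8921, 0.3061, -0.3324, 0.0184], [-0.4519, 0.6159, -0.6453, -1.0677], [0.0072, 0.7259, 0.6878, 1.1786], [0.0, 0.0, 0.0, 1.0]]}
top {'fx': 488.5201, 'fy': 488.5201, 'cx': 261.3507, 'cy': 185.3121, 'k1': -0.1712, 'cam_to_world': [[0.0127, 0.9977, -0.0669, 0.3885], [-0.9998, 0.0137, 0.0143, -0.075], [0.0152, 0.0667, 0.9977, 1.6], [0.0, 0.0, 0.0, 1.0]]}
```

View pics/side0.png

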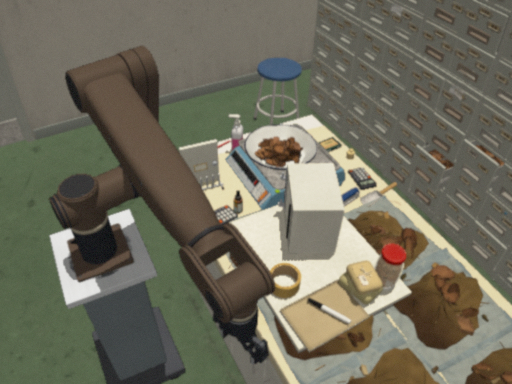

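View pics/top0.png

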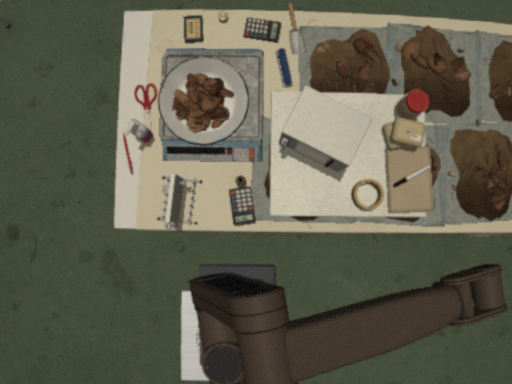

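The side view shows the door in the rack near (205,165), and the cabinet at (313,210). In the top view the door is at (178,200) and the cabinet at (325,130), with its front facing lower-left. The bottle is at (240,181), the calculator at (243,205) and the tape at (367,195). I'll zoom in on these next.

Run:
```python
import cv2,numpy as np
t=cv2.imread("pics/top0.png");s=cv2.imread("pics/side0.png")
a=cv2.resize(t[165:235,150:260],None,fx=7,fy=7,interpolation=2)[:, :400*2]
b=cv2.resize(t[80:190,265:385],None,fx=5,fy=5,interpolation=2)
c=cv2.resize(s[130:230,170:260],None,fx=5,fy=5,interpolation=2)
d=cv2.resize(s[155:265,270:350],None,fx=5,fy=5,interpolation=2)
def pad(i,h,w): return cv2.copyMakeBorder(i,0,max(0,h-i.shape[0]),0,max(0,w-i.shape[1]),0)[:h,:w]
cv2.imwrite("pics/cropA.png",np.hstack([pad(cv2.resize(a,None,fx=4/7,fy=4/7),300,400)
 ,pad(cv2.resize(b,None,fx=.6,fy=.6),300,400)]).copy() if 0 else np.vstack([np.hstack([pad(cv2.resize(t[165:235,155:255],None,fx=4,fy=4,interpolation=2),300,400),pad(cv2.resize(t[85:185,270:370],None,fx=3,fy=3,interpolation=2),300,400)]),np.hstack([pad(cv2.resize(s[135:235,175:250],None,fx=3,fy=3,interpolation=2),300,400),pad(cv2.resize(s[160:260,270:350],None,fx=3,fy=3,interpolation=2),300,400)])]))
```

```text
(no output)
```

View pics/cropA.png

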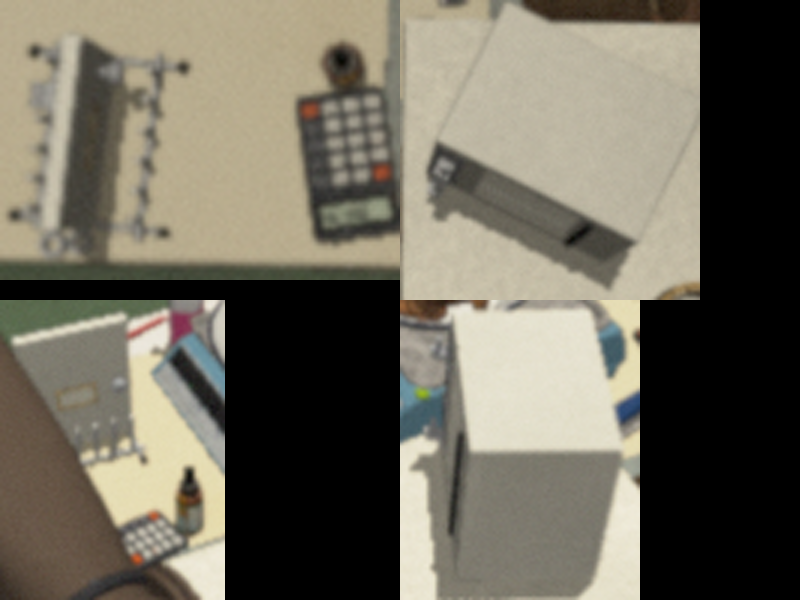

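The crops show the door standing with its outer face (knob, card) towards world -y and its knuckles at the near (-x) end. The cabinet front faces lower-left at a yaw of about -24°, with the hinge at its left corner, near crop pixel (440,180). Next I'll triangulate the corners.

```bash
cat > h.py <<'E'
import numpy as np,cv2
from plant import ctrl
def ray(c,p):
    K=np.array([[c["fx"],0,c["cx"]],[0,c["fy"],c["cy"]],[0,0,1.]])
    u=cv2.undistortPoints(np.array([[p]],float),K,np.array([c["k1"],0,0,0.]))[0,0]
    T=np.array(c["cam_to_world"]); d=T[:3,:3]@[u[0],-u[1],-1]
    return T[:3,3],d/np.linalg.norm(d)
def plane(c,p,z):
    o,d=ray(c,p); return o+d*(z-o[2])/d[2]
def tri(rays):
    A=sum(np.eye(3)-np.outer(d,d) for o,d in rays); b=sum((np.eye(3)-np.outer(d,d))@o for o,d in rays)
    P=np.linalg.solve(A,b); return P,[np.linalg.norm(np.cross(P-o,d)) for o,d in rays]
def proj(c,P):
    T=np.array(c["cam_to_world"]); q=T[:3,:3].T@(np.array(P)-T[:3,3]); x,y=q[0]/-q[2],-q[1]/-q[2]; f=1+c["k1"]*(x*x+y*y)
    return np.array([c["cx"]+c["fx"]*x*f,c["cy"]+c["fy"]*y*f])
E
python3 - <<'E'
from h import *
np.set_printoptions(precision=4,suppress=True)
t=ctrl.calibration("top");s=ctrl.calibration("side")
for n,a,b in [("door far",(173.2,174.5),(216.7,140.7)),("door near",(169.5,223),(180,149)),
 ("F+y",(281.7,131.7),(288.3,164)),("F-y",(348.3,165.7),(293.3,210)),("B+y",(306.7,86.7),(331,163.3)),("B-y",(370,116.7),(343.3,210))]:
    z=.195 if "door" in n else .27
    print(n,*tri([ray(t,a),ray(s,b)]),plane(t,a,z))
print("bottle,tape",plane(t,(240.5,181),.1),plane(t,(367,195),.113))
E
```

```text
door far [0.5137 0.1609 0.187 ] [np.float64(0.002562031512972637), np.float64(0.0025620315129725782)] [0.5106 0.1605 0.195 ]
door near [0.3727 0.1675 0.193 ] [np.float64(0.002535798758621857), np.float64(0.0025357987586217988)] [0.3703 0.168  0.195 ]
F+y [ 0.6302 -0.1498  0.264 ] [np.float64(0.0027249914678733685), np.float64(0.0027249914678733433)] [ 0.6266 -0.1483  0.27  ]
F-y [ 0.5377 -0.3352  0.2658] [np.float64(0.0022310735770275144), np.float64(0.0022310735770274485)] [ 0.5352 -0.3334  0.27  ]
B+y [ 0.7537 -0.2164  0.2723] [np.float64(0.001328512070631292), np.float64(0.0013285120706315384)] [ 0.7556 -0.2173  0.27  ]
B-y [ 0.6748 -0.3971  0.2607] [np.float64(0.0016437991167363806), np.float64(0.0016437991167362373)] [ 0.6743 -0.3957  0.27  ]
bottle,tape [ 0.5015 -0.0322  0.1   ] [ 0.4627 -0.4224  0.113 ]
```

```bash
cat >> h.py <<'E'
np.set_printoptions(precision=4,suppress=True)
from scipy.spatial.transform import Rotation as R
def tool():
    s=ctrl.get_state(); Rm=R.from_quat(s["tcp_rot"]).as_matrix()
    return s["eef_pos"],Rm,np.degrees(np.arctan2(Rm[1,1],Rm[0,1]))
def rel(P,yaw):
    "tool-axis offset and twist to reach world TCP P with tool y at yaw (deg)"
    p,Rm,y=tool(); return Rm.T@(np.array(P)-p),(y-yaw+180)%360-180
E
python3 - <<'E'
from h import *
p,Rm,y=tool(); c=ctrl.calibration("wrist"); T=np.array(c["cam_to_world"])
print(p,y,c["fx"],c["cx"],c["cy"],c["k1"]); print("cam in tool",Rm.T@(T[:3,3]-p)); print(Rm.T@T[:3,:3])
for P in [(.36,-.52,.36),(.46,-.30,.38),(.48,-.16,.40)]: print(rel(P,64.3-0),rel(P,-93))
E
```

```text
[ 0.2224 -0.6367  0.2411] -70.76095587353484 265.5427579316271 253.74258391104146 189.6690477362895 0.013065864390168365
cam in tool [ 0.0665 -0.0004 -0.1307]
[[-0.0004  0.9653  0.2611]
 [ 1.      0.0005 -0.    ]
 [-0.0002  0.2611 -0.9653]]
(array([ 0.1685, -0.0651, -0.1187]), np.float64(-135.06095587353485)) (array([ 0.1685, -0.0651, -0.1187]), np.float64(22.23904412646516))
(array([ 0.3354, -0.2399, -0.1383]), np.float64(-135.06095587353485)) (array([ 0.3354, -0.2399, -0.1383]), np.float64(22.23904412646516))
(array([ 0.4004, -0.3655, -0.158 ]), np.float64(-135.06095587353485)) (array([ 0.4004, -0.3655, -0.158 ]), np.float64(22.23904412646516))
```

>>> step_arm(
  motion=[
    {"offset": [0.035,-0.03,-0.03],"twist": 2},
    {"offset": [0.07,-0.06,-0.06],"twist": 4},
    {"offset": [0.105,-0.09,-0.09],"twist": 6},
    {"offset": [0.14,-0.122,-0.11],"twist": 8},
    {"offset": [0.177,-0.155,-0.125],"twist": 10},
    {"offset": [0.214,-0.188,-0.139],"twist": 12},
    {"offset": [0.25,-0.221,-0.139],"twist": 14},
    {"offset": [0.287,-0.253,-0.139],"twist": 16},
    {"offset": [0.324,-0.286,-0.139],"twist": 18},
    {"offset": [0.36,-0.319,-0.139],"twist": 20},
    {"offset": [0.396,-0.35,-0.139],"twist": 22},
    {"offset": [0.426,-0.377,-0.139],"twist": 22},
  ],
)

```text
time: 1.3
eef_pos: [0.4995, -0.1414, 0.381]
tcp_rot: [1.0, -0.024, -0.0, -0.0]
contact_force: [0.9, -0.1, -1.0]
opening: 1.006
finger_force: 0.0
```

```bash
cat > shot.py <<'E'
import sys,pickle
from h import *
n=sys.argv[1]; s=ctrl.get_state(); c=ctrl.calibration("wrist"); im=ctrl.read_camera("wrist")
pickle.dump((c,s),open(f"pics/{n}.pkl","wb")); cv2.imwrite(f"pics/{n}.png",im)
print(s["time"],s["eef_pos"],tool()[2],s["contact_force"])
E
python3 - <<'E'
E
python3 shot.py w1
```

```text
1.3 [ 0.4995 -0.1414  0.381 ] -92.38421057985462 [ 0.9375 -0.1493 -0.9947]
```

View pics/w1.png

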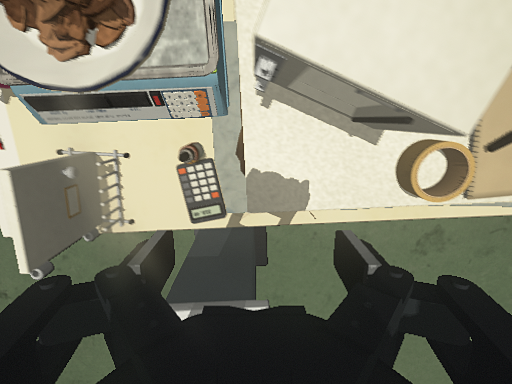

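The wrist view shows the hinge strip and upper pin near (265,72), the front frame running to (465,135), and the door's near knuckle at (40,268). I'll take a second, closer view and crop the hinge in both.

>>> step_arm(
  motion=[
    {"offset": [0.024,0.03,0]},
    {"offset": [0.047,0.058,0]},
    {"offset": [0.047,0.058,0]},
    {"offset": [0.047,0.058,0]},
  ],
)

```text
invalid input at $.motion[0]: expected keys offset, twist
```

```bash
python3 shot.py w2
python3 - <<'E'
from h import *
import pickle
c,s=pickle.load(open("pics/w2.pkl","rb")); c1,_=pickle.load(open("pics/w1.pkl","rb"))
P=(.6047,-.1607,.24); a=proj(c1,P).astype(int);b=proj(c,P).astype(int);print(a,b)
def crop(f,p): 
    im=cv2.copyMakeBorder(cv2.imread(f),40,40,40,40,0); x,y=p-0; return cv2.resize(im[y:y+80,x:x+80],None,fx=5,fy=5,interpolation=cv2.INTER_CUBIC)
cv2.imwrite("pics/w12.png",np.hstack([crop("pics/w1.png",a),crop("pics/w2.png",b)]))
E
```

```text
1.35 [ 0.5019 -0.1351  0.3809] -92.31910816792126 [ 0.2643  3.3329 -0.5019]
[269  74] [277  77]
```

View pics/w12.png

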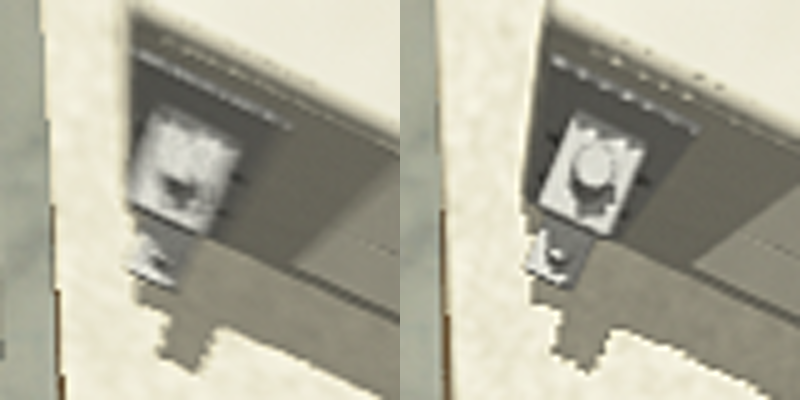

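The first shot was still moving, so it is blurred. The second shows the upper pin tip at about (275.8,69) and the lower pin at about (268,87). I'll resend the move.

>>> step_arm(
  motion=[
    {"offset": [0.024,0.03,0],"twist": 0},
    {"offset": [0.047,0.058,0],"twist": 0},
    {"offset": [0.047,0.058,0],"twist": 0},
    {"offset": [0.047,0.058,0],"twist": 0},
    {"offset": [0.047,0.058,0],"twist": 0},
  ],
)

```text
time: 1.9
eef_pos: [0.5426, -0.2035, 0.3811]
tcp_rot: [1.0, -0.024, -0.0, -0.0]
contact_force: [0.2, -0.1, -0.5]
opening: 0.998
finger_force: 0.0
```

```bash
python3 shot.py w3
python3 - <<'E'
from h import *
import pickle
c,s=pickle.load(open("pics/w3.pkl","rb")); c1,_=pickle.load(open("pics/w2.pkl","rb"))
U=plane(c1,(275.8,69),.246);print("upper pin w2",U,"lower",plane(c1,(268,87),.123))
b=proj(c,U).astype(int);print(b)
im=cv2.imread("pics/w3.png");x,y=b
y=max(y,40)
cv2.imwrite("pics/w3c.png",np.hstack([cv2.resize(im[y-40:y+40,x-40:x+40],None,fx=5,fy=5,interpolation=cv2.INTER_CUBIC),cv2.resize(im,(400,300))[:, :].repeat(1,0) if 0 else cv2.copyMakeBorder(cv2.resize(im,(400,300)),0,100,0,0,0)]));print(x,y)
E
```

```text
1.9 [ 0.5426 -0.2035  0.3811] -92.76157019126524 [ 0.2219 -0.0989 -0.5253]
upper pin w2 [ 0.6109 -0.1587  0.246 ] lower [ 0.6086 -0.1571  0.123 ]
[204 118]
204 118
```

View pics/w3c.png

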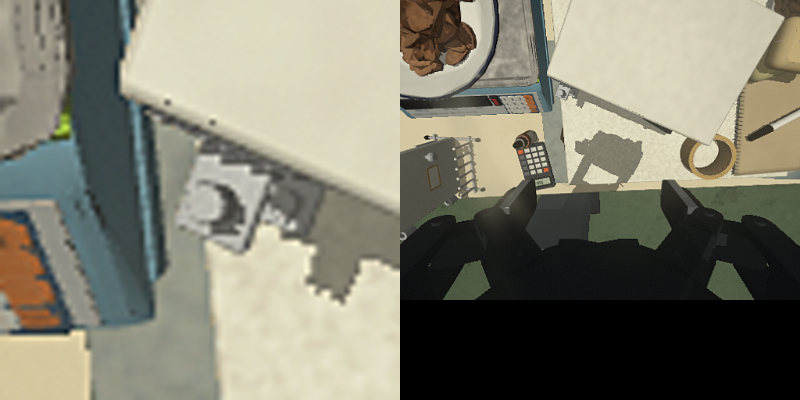

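The pin tip is at about (204.6,117.6) in w3, which agrees with the w2 prediction of (204,118). Next: triangulate the pin and get the cabinet yaw from the roof front edge.

Run:
```python
from h import *
import pickle
c,s=pickle.load(open("pics/w3.pkl","rb")); c2,_=pickle.load(open("pics/w2.pkl","rb"))
print("pin tri",*tri([ray(c2,(275.8,69)),ray(c,(204.6,117.6))]), plane(c,(204.6,117.6),.246))
print("lower",plane(c,(220.6,120.4),.123))
print("corner tri",*tri([ray(c2,(267,38)),ray(c,(188.4,96.4))]))
# front roof edge: strongest gradient across line between the approx corners
g=cv2.GaussianBlur(cv2.cvtColor(cv2.imread("pics/w3.png"),6).astype(np.float32),(0,0),1)
A=np.array(proj(c,plane(c,(188.4,96.4),.27)));B=np.array([399.4,183.]);d=(B-A)/np.linalg.norm(B-A);n=np.array([-d[1],d[0]])
pts=[]
for t in np.linspace(.12,.9,40):
    q=A+t*(B-A);k=np.arange(-7,7.1,.25);L=q+k[:,None]*n
    v=cv2.remap(g,L[:,0].astype(np.float32),L[:,1].astype(np.float32),1).ravel()
    i=np.argmin(np.diff(v)); pts.append(plane(c,L[i]+n*.125,.27)[:2])
pts=np.array(pts);f=cv2.fitLine(pts.astype(np.float32),cv2.DIST_HUBER,0,.01,.01).ravel()
yaw=np.degrees(np.arctan2(f[1],f[0]))%180-90
print("yaw",yaw,"pt",f[2:],"res",np.std((pts-f[2:])@[-f[1],f[0]]))
cx=np.array([np.cos(np.radians(yaw)),np.sin(np.radians(yaw))])
print("pin ahead of front edge",(np.array([.6109,-.1587])-f[2:])@cx)
# door top edge in w3
o=cv2.imread("pics/w3.png")[120:260,0:110]; cv2.imwrite("pics/w3d.png",cv2.resize(o,None,fx=4,fy=4,interpolation=cv2.INTER_CUBIC))
```

```text
pin tri [ 0.6112 -0.1587  0.2449] [np.float64(0.0001379961509853757), np.float64(0.00013799615098539404)] [ 0.6113 -0.1588  0.246 ]
lower [ 0.6075 -0.1591  0.123 ]
corner tri [ 0.6299 -0.1505  0.2699] [np.float64(0.0007354167489974479), np.float64(0.0007354167489976374)]
yaw -25.990654 pt [ 0.5823 -0.2489] res 0.0005884864427320198
pin ahead of front edge -0.013850769026751648
```

>>> step_arm(
  motion=[
    {"offset": [-0.015,-0.046,0.0],"twist": 0},
    {"offset": [-0.03,-0.092,0.0],"twist": 0},
    {"offset": [-0.044,-0.138,0.0],"twist": 0},
    {"offset": [-0.059,-0.184,0.01],"twist": 0},
    {"offset": [-0.074,-0.23,0.02],"twist": 0},
    {"offset": [-0.088,-0.276,0.03],"twist": 0},
    {"offset": [-0.103,-0.321,0.04],"twist": 0},
    {"offset": [-0.116,-0.363,0.05],"twist": 0},
    {"offset": [-0.116,-0.363,0.06],"twist": 0},
    {"offset": [-0.116,-0.363,0.06],"twist": 0},
    {"offset": [-0.116,-0.363,0.06],"twist": 0},
  ],
)

```text
time: 3.05
eef_pos: [0.4448, 0.1639, 0.3216]
tcp_rot: [1.0, -0.024, 0.0, 0.0]
contact_force: [0.1, 0.5, -0.3]
opening: 0.998
finger_force: 0.0
```

```bash
python3 shot.py w4
```

```text
3.05 [0.4448 0.1639 0.3216] -92.84834330107357 [ 0.1204  0.5148 -0.3225]
```

View pics/w4.png

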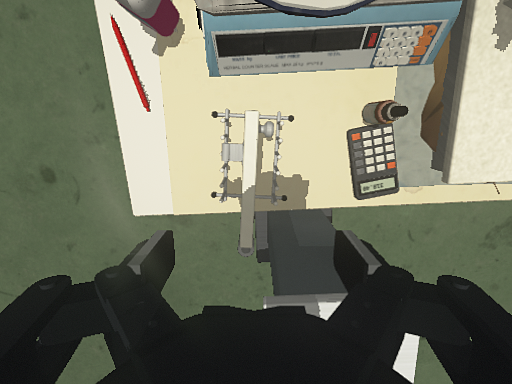

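The top edge runs from (251,111) to about (247,240), with a knuckle at (245,251), the knob on the right and the tongue on the left. I'll extract it precisely.

Run:
```python
from h import *
import pickle
c,s=pickle.load(open("pics/w4.pkl","rb")); p,Rm,y=tool()
im=cv2.imread("pics/w4.png"); g=cv2.GaussianBlur(im.max(2).astype(np.float32),(0,0),.7)
hsv=cv2.cvtColor(im,cv2.COLOR_BGR2HSV)
for r in (105,109,110,111,112,114,150,205,220,235,240,242,244,246,248,250,254,258): print(r,im[r,236:266].mean(1).astype(int))
C=[]
for r in range(208,238):
    m=np.where((im[r,235:266].mean(1)>140))[0]+235
    if len(m): C.append((r,m.min(),m.max()))
C=np.array(C);print(C[::6])
b=[np.r_[plane(c,((a+b_)/2,r),.195)] for r,a,b_ in C]; w=[np.linalg.norm(plane(c,(a-.5,r),.195)-plane(c,(b_+.5,r),.195)) for r,a,b_ in C]
b=np.array(b);k=np.polyfit(b[:,0],b[:,1],1);print("line y=",k,"yaw",np.degrees(np.arctan(k[0])),"width",np.median(w))
print("far",plane(c,(251,111),.195),"knuckle",plane(c,(245,250),.169))
```

```text
105 [212 211 212 211 210 212 211 214 213 213 214 212 212 212 211 212 211 211
 212 212 212 213 212 211 212 212 211 211 210 211]
109 [211 212 212 211 211 211 212 212 212 213 214 214 215 215 216 217 220 220
 220 218 217 215 213 213 214 213 213 213 213 213]
110 [212 212 212 211 211 212 211 212 216 188 201 193 184 176 182 158 132 124
 122 145 157 177 209 214 213 213 213 213 213 213]
111 [214 215 213 213 213 213 211 214 183 194 221 223 223 222 221 221 220 219
 221 219 217 221 207 212 215 214 213 212 213 213]
112 [220 219 217 216 216 216 215 216 187 210 232 237 236 235 236 236 237 237
 237 237 237 235 211 181 209 214 214 214 212 214]
114 [177 177 172 172 172 169 169 169 122 207 235 236 234 232 232 232 233 231
 232 232 234 232 209 151 159 212 220 219 219 220]
150 [196 196 191 195 198 197 173 171 217 233 232 231 230 231 230 230 229 229
 230 233 219 137 119 127 126 116 214 222 215 212]
205 [210 211 213 223 147 111 125 132 131 129 130 130 130 129 129 131 132 128
 107 117 120 121 120 120 121 121 121 121 121 121]
220 [ 97  98  97  96  99 122 133 130 131 131 129 129 128 127 129 130 130  87
  95  8
[... 606 characters left out ...]
2 130 131 131  98  80
  89  94  77  79  85  87  86  85  85  85  85  85]
248 [ 97  68  98 105 106  88  80  80  82  84  85  85  84  80  96 103 103  95
  93  96  75  78  88  89  90  91  89  89  91  67]
250 [ 97  91 103 104 103  94  80  81  81  83  83  83  80  75  92 102 102 102
  96  98  60  53  59  53  49  49  50  49  48  49]
254 [ 92  95  93  90  83 102 104 104 106 108 106 106 107 106 103  69  84  96
  99 106  54  42  52  53  52  49  51  52  50  49]
258 [92 93 93 94 94 95 94 94 94 93 94 93 93 94 92 93 94 94 92 94 88 56 50 52
 52 52 50 50 51 50]
[[208 235 241]]
line y= [-0.2075  0.2695] yaw -11.725236240917635 width 0.006152647938067356
far [0.5173 0.1633 0.195 ] knuckle [0.3617 0.1787 0.169 ]
```

Run:
```python
from h import *
import pickle
c,s=pickle.load(open("pics/w4.pkl","rb"))
q=[plane(c,a,.195) for a in [(251.6,110.5),(250,150),(246.6,220),(245.7,240),(245.6,247.2)]];print(np.array(q))
print("widths",[np.linalg.norm(plane(c,(a,r),.195)-plane(c,(b,r),.195)) for r,a,b in[(112,244.6,258.5),(150,243.4,256.6),(240,239.6,252)]])
# height check: ray of far corner vs top camera
t=ctrl.calibration("top");print(tri([ray(c,(251.6,110.5)),ray(t,(173.2,174.5))]))
b=np.array(q)[:,:2];k=np.polyfit(b[:,0],b[:,1],1);m=(b[0]+b[-1])/2; m[1]=np.polyval(k,m[0]);yaw=np.degrees(np.arctan(k[0]))
print("mid",m,"len",b[0]-b[-1],"yaw",yaw); print(rel((*m,.18),yaw-90))
```

```text
[[0.5177 0.1627 0.195 ]
 [0.4814 0.1661 0.195 ]
 [0.4095 0.1735 0.195 ]
 [0.387  0.1757 0.195 ]
 [0.3786 0.1763 0.195 ]]
widths [np.float64(0.01292199642831046), np.float64(0.012736152347210487), np.float64(0.013113890533476811)]
(array([0.5157, 0.1639, 0.1685]), [np.float64(0.0029594688868939795), np.float64(0.002959468886894055)])
mid [0.4482 0.1695] len [ 0.1391 -0.0135] yaw -5.642199194740131
(array([ 0.0025, -0.0062,  0.142 ]), np.float64(2.793855893666546))
```

>>> step_arm(
  motion=[
    {"offset": [0.001,-0.006,0.02],"twist": 2.8},
    {"offset": [0.001,-0.006,0.065],"twist": 2.8},
    {"offset": [0.001,-0.006,0.105],"twist": 2.8},
    {"offset": [0.001,-0.006,0.135],"twist": 2.8},
    {"offset": [0.001,-0.006,0.146],"twist": 2.8},
    {"offset": [0.001,-0.006,0.146],"twist": 2.8},
    {"offset": [0.001,-0.006,0.146],"twist": 2.8},
  ],
  gripper=0.06,
)

```text
time: 3.8
eef_pos: [0.4476, 0.1701, 0.1773]
tcp_rot: [0.999, -0.049, 0.002, -0.0]
contact_force: [-0.2, -0.2, -0.3]
opening: 0.703
finger_force: 0.0
```

>>> step_arm(
  motion=[
    {"offset": [0,0,0],"twist": 0},
    {"offset": [0,0,0],"twist": 0},
    {"offset": [0,0,0],"twist": 0},
    {"offset": [0,0,0],"twist": 0},
    {"offset": [0,0,0],"twist": 0},
    {"offset": [0,0,0],"twist": 0},
    {"offset": [0,0,0],"twist": 0},
    {"offset": [0,0,0],"twist": 0},
  ],
  gripper=0.0,
  grip_force=60,
)

```text
time: 4.6
eef_pos: [0.4469, 0.1705, 0.1766]
tcp_rot: [0.999, -0.048, 0.001, -0.0]
contact_force: [-1.1, -1.2, 5.9]
opening: 0.148
finger_force: 61.2
```

>>> step_arm(
  motion=[
    {"offset": [0,0,-0.01],"twist": 0},
    {"offset": [0,0,-0.03],"twist": 0},
    {"offset": [0,0,-0.055],"twist": 0},
    {"offset": [0,0,-0.08],"twist": 0},
    {"offset": [0,0,-0.105],"twist": 0},
    {"offset": [0,0,-0.13],"twist": 0},
    {"offset": [0,0,-0.155],"twist": 0},
    {"offset": [0,0,-0.175],"twist": 0},
    {"offset": [0,0,-0.185],"twist": 0},
    {"offset": [0,0,-0.185],"twist": 0},
    {"offset": [0,0,-0.185],"twist": 0},
    {"offset": [0,0,-0.185],"twist": 0},
  ],
  grip_force=80,
)

```text
time: 5.8
eef_pos: [0.4454, 0.1704, 0.3581]
tcp_rot: [0.999, -0.048, -0.002, 0.0]
contact_force: [-0.9, -0.3, -4.5]
opening: 0.149
finger_force: 78.6
```

```bash
python3 shot.py w5
python3 - <<'E'
from h import *
im=cv2.imread("pics/w5.png"); s=ctrl.read_camera("side"); cv2.imwrite("pics/side5.png",s)
o=cv2.resize(im[90:270,180:320],None,fx=3,fy=3,interpolation=2); 
q=cv2.resize(s[60:240,150:280],None,fx=3,fy=3,interpolation=2)
cv2.imwrite("pics/w5c.png",np.hstack([o[:540],q[:540]])[:, :800])
print(tool()[1])
E
```

```text
5.8 [0.4454 0.1704 0.3581] -95.55986874280048 [-0.8585 -0.322  -4.4879]
[[ 0.9953 -0.0969 -0.0029]
 [-0.0969 -0.9953 -0.0004]
 [-0.0028  0.0007 -1.    ]]
```

View pics/w5c.png

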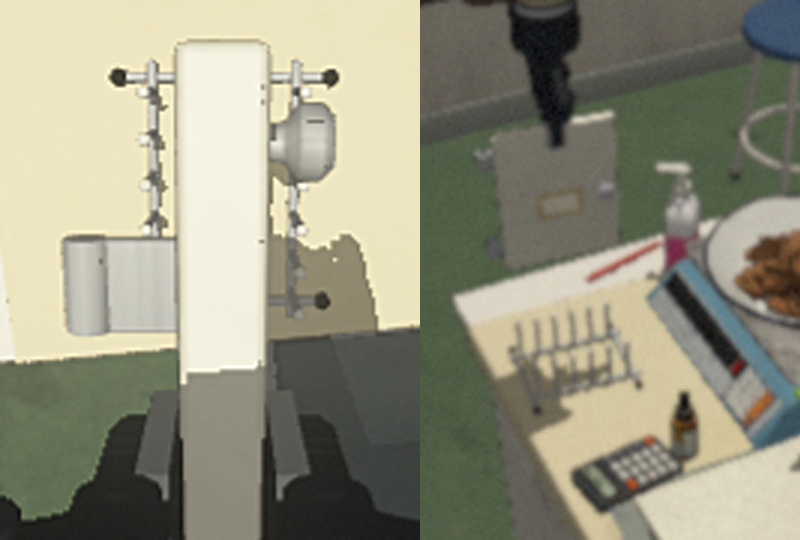

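The door is held, its edge centred between the pads, and it hangs free. The rack is empty, and the bottle and calculator are undisturbed. I'll check the tilt in the gripper before travelling.

Run:
```python
from h import *
import pickle
c,s=pickle.load(open("pics/w5.pkl","rb")); 
g=cv2.GaussianBlur(cv2.cvtColor(cv2.imread("pics/w5.png"),6).astype(np.float32),(0,0),.8)
def edge(v,lo,hi,sg):
    d=np.gradient(v)*sg; i=lo+np.argmax(d[lo:hi]); a,b,e=d[i-1:i+2]; return i+.5*(a-e)/(a-2*b+e)
out=[]
for r in list(range(116,164,6))+list(range(216,266,6)):
    l=edge(g[r],234,247,1); q=edge(g[r],262,275,-1); v=(r-189.67)/265.5
    h=.014*265.5/(q-l)*(.9653-.2611*v); D=.014*265.5/(q-l)
    xt=.0665+.9653*(-v*D)-.2611*D
    out.append((r,l,q,q-l,h,xt))
print(np.array(out)[::2])
o=np.array(out);print("h slope (m/m along tool x)",np.polyfit(o[:,5],o[:,4],1))
# side: free-edge line tilt
sd=ctrl.calibration("side");p,Rm,y=tool()
top=p+Rm@[.072,0,-.013];print("proj top,bottom if upright",proj(sd,top),proj(sd,top-[0,0,.185]))
nt=p+Rm@[-.072,0,-.013];print("near",proj(sd,nt),proj(sd,nt-[0,0,.185]))
```

```text
[[116.     238.9396 268.3885  29.4489   0.131    0.0674]
 [128.     239.4969 267.6984  28.2015   0.1352   0.0616]
 [140.     232.3078 267.9993  35.6915   0.1056   0.0581]
 [152.     234.9199 268.1149  33.195    0.1122   0.0526]
 [216.     239.572  267.7853  28.2132   0.1238   0.0195]
 [228.     239.9393 267.5352  27.5959   0.1249   0.0126]
 [240.     240.6983 266.8428  26.1446   0.1302   0.0034]
 [252.     240.9862 266.477   25.4908   0.1318  -0.0046]
 [264.     240.9875 266.4744  25.4869   0.1301  -0.011 ]]
h slope (m/m along tool x) [-0.1959  0.128 ]
proj top,bottom if upright [214.4848  96.9472] [216.6393 140.2341]
near [173.5517 105.0943] [178.8524 148.7533]
```

>>> step_arm(
  motion=[
    {"offset": [0.004,0.014,0],"twist": -5},
    {"offset": [0.009,0.028,0],"twist": -13},
    {"offset": [0.013,0.042,0],"twist": -21},
    {"offset": [0.017,0.055,0],"twist": -29},
    {"offset": [0.021,0.07,0],"twist": -37},
    {"offset": [0.026,0.083,0],"twist": -45},
    {"offset": [0.03,0.097,0],"twist": -53},
    {"offset": [0.034,0.11,0],"twist": -61},
    {"offset": [0.038,0.125,0],"twist": -69},
    {"offset": [0.043,0.138,0],"twist": -77},
    {"offset": [0.047,0.152,0],"twist": -85},
    {"offset": [0.051,0.166,0],"twist": -92},
  ],
)

```text
time: 7.1
eef_pos: [0.4806, -0.0002, 0.3594]
tcp_rot: [0.727, 0.687, -0.0, -0.001]
contact_force: [0.1, 0.4, -4.2]
opening: 0.151
finger_force: 78.5
```

```bash
python3 -c "
from h import *
print(tool(),rel((.5364-.018,-.1223+.0088,.31),64))"
```

```text
(array([ 0.4806, -0.0002,  0.3594]), array([[ 0.0567,  0.9984, -0.0015],
       [ 0.9984, -0.0567,  0.0004],
       [ 0.0003, -0.0015, -1.    ]]), np.float64(-3.25253380332868)) (array([-0.111 ,  0.0442,  0.0493]), np.float64(-67.25253380332867))
```

>>> step_arm(
  motion=[
    {"offset": [-0.011,0.004,0],"twist": -8},
    {"offset": [-0.022,0.009,0],"twist": -16},
    {"offset": [-0.033,0.013,0],"twist": -24},
    {"offset": [-0.044,0.018,0.005],"twist": -32},
    {"offset": [-0.056,0.022,0.012],"twist": -40},
    {"offset": [-0.067,0.027,0.02],"twist": -48},
    {"offset": [-0.078,0.031,0.028],"twist": -56},
    {"offset": [-0.089,0.035,0.036],"twist": -63},
    {"offset": [-0.1,0.04,0.043],"twist": -67.2},
    {"offset": [-0.111,0.044,0.049],"twist": -67.2},
    {"offset": [-0.111,0.044,0.049],"twist": -67.2},
    {"offset": [-0.111,0.044,0.049],"twist": -67.2},
  ],
)

```text
time: 8.3
eef_pos: [0.5177, -0.1131, 0.311]
tcp_rot: [0.229, 0.973, 0.0, -0.001]
contact_force: [-1.0, 0.2, -4.4]
opening: 0.145
finger_force: 78.4
```

```bash
python3 shot.py w6; python3 -c "
from h import *
print(tool()[1],rel((.5364,-.1223,.28),64))
im=cv2.imread('pics/w6.png'); s=ctrl.read_camera('side'); cv2.imwrite('pics/side6.png',s)
t=ctrl.read_camera('top'); cv2.imwrite('pics/top6.png',t)
q=cv2.resize(s[110:260,230:330],None,fx=3,fy=3,interpolation=2);u=cv2.resize(t[85:185,230:330],None,fx=3,fy=3,interpolation=2)
v=cv2.resize(im,(300,225))
cv2.imwrite('pics/c6.png',np.hstack([q,np.vstack([u,v])[:450]]))
"
```

```text
8.3 [ 0.5177 -0.1131  0.311 ] 63.58911356026224 [-1.0248  0.2099 -4.3944]
[[-0.8956  0.4448 -0.0001]
 [ 0.4448  0.8956  0.0005]
 [ 0.0003  0.0004 -1.    ]] (array([-0.0208, -0.0001,  0.0314]), np.float64(-0.41088643973776584))
```

View pics/c6.png

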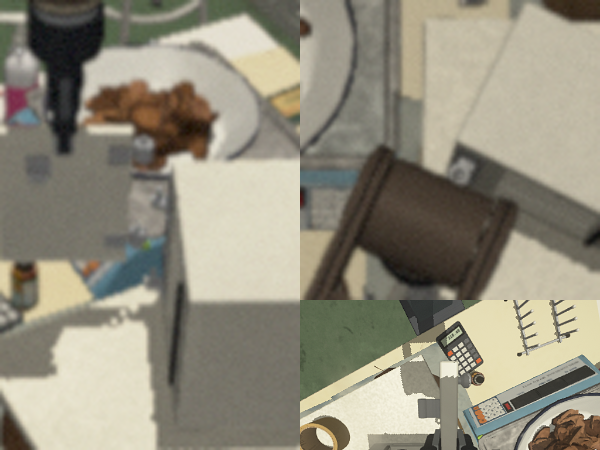

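The door is in front of the hinge at 90°, with its upper knuckle near side-crop (145,150), clear of the cabinet. Next I'll move over the pin, then feel downwards.

>>> step_arm(
  motion=[
    {"offset": [-0.01,0,0.0],"twist": -0.4},
    {"offset": [-0.0208,0,0.005],"twist": -0.4},
    {"offset": [-0.0208,0,0.02],"twist": -0.4},
    {"offset": [-0.0208,0,0.03],"twist": -0.4},
    {"offset": [-0.0208,0,0.034],"twist": -0.4},
    {"offset": [-0.0208,0,0.036],"twist": -0.4},
    {"offset": [-0.0208,0,0.038],"twist": -0.4},
    {"offset": [-0.0208,0,0.038],"twist": -0.4},
  ],
)

```text
time: 9.25
eef_pos: [0.5365, -0.1225, 0.2735]
tcp_rot: [0.225, 0.974, -0.0, 0.0]
contact_force: [0.2, 0.2, -4.5]
opening: 0.15
finger_force: 78.4
```

>>> step_arm(
  motion=[
    {"offset": [0,0,0.001],"twist": 0},
    {"offset": [0,0,0.002],"twist": 0},
    {"offset": [0,0,0.003],"twist": 0},
    {"offset": [0,0,0.004],"twist": 0},
    {"offset": [0,0,0.005],"twist": 0},
    {"offset": [0,0,0.005],"twist": 0},
  ],
)

```text
time: 9.85
eef_pos: [0.5364, -0.1224, 0.2681]
tcp_rot: [0.225, 0.974, 0.0, -0.0]
contact_force: [0.2, -0.7, -2.9]
opening: 0.149
finger_force: 78.4
```

>>> step_arm(
  motion=[
    {"offset": [0,0,0.001],"twist": 0},
    {"offset": [0,0,0.002],"twist": 0},
    {"offset": [0,0,0.002],"twist": 0},
  ],
)

```text
time: 10.15
eef_pos: [0.5363, -0.1224, 0.2661]
tcp_rot: [0.225, 0.974, 0.0, -0.0]
contact_force: [-0.9, 0.0, -4.8]
opening: 0.151
finger_force: 78.4
```

>>> step_arm(
  motion=[
    {"offset": [0,0,0.001],"twist": 0},
    {"offset": [0,0,0.002],"twist": 0},
    {"offset": [0,0,0.003],"twist": 0},
    {"offset": [0,0,0.003],"twist": 0},
  ],
)

```text
time: 10.55
eef_pos: [0.5363, -0.1224, 0.2631]
tcp_rot: [0.225, 0.974, 0.0, -0.0]
contact_force: [-1.2, -0.6, -4.3]
opening: 0.147
finger_force: 78.4
```

>>> step_arm(
  motion=[
    {"offset": [0,0,0.001],"twist": 0},
    {"offset": [0,0,0.002],"twist": 0},
    {"offset": [0,0,0.003],"twist": 0},
    {"offset": [0,0,0.004],"twist": 0},
    {"offset": [0,0,0.004],"twist": 0},
  ],
)

```text
time: 11.05
eef_pos: [0.5363, -0.1224, 0.2591]
tcp_rot: [0.225, 0.974, 0.0, -0.0]
contact_force: [-0.2, -0.2, -4.0]
opening: 0.147
finger_force: 78.4
```

>>> step_arm(
  motion=[
    {"offset": [0,0,0.001],"twist": 0},
    {"offset": [0,0,0.002],"twist": 0},
    {"offset": [0,0,0.003],"twist": 0},
    {"offset": [0,0,0.004],"twist": 0},
    {"offset": [0,0,0.005],"twist": 0},
    {"offset": [0,0,0.005],"twist": 0},
  ],
)

```text
time: 11.65
eef_pos: [0.5363, -0.1224, 0.2541]
tcp_rot: [0.225, 0.974, 0.0, -0.0]
contact_force: [-0.4, -0.4, -4.5]
opening: 0.15
finger_force: 78.4
```

>>> step_arm(
  motion=[
    {"offset": [0,0.001,0],"twist": 0},
    {"offset": [0,0.002,0],"twist": 0},
    {"offset": [0,0.002,0],"twist": 0},
  ],
)

```text
time: 11.95
eef_pos: [0.5369, -0.1213, 0.2543]
tcp_rot: [0.225, 0.974, -0.001, -0.0]
contact_force: [-1.5, -3.2, -4.6]
opening: 0.15
finger_force: 78.4
```

>>> step_arm(
  motion=[
    {"offset": [0,-0.001,0],"twist": 0},
    {"offset": [0,-0.002,0],"twist": 0},
    {"offset": [0,-0.002,0.001],"twist": 0},
    {"offset": [0,-0.002,0.002],"twist": 0},
  ],
)

```text
time: 12.35
eef_pos: [0.5367, -0.1222, 0.2535]
tcp_rot: [0.224, 0.974, 0.0, 0.0]
contact_force: [-3.6, 1.4, 0.7]
opening: 0.152
finger_force: 79.4
```

>>> step_arm(
  motion=[
    {"offset": [0,0,0.0005],"twist": 0},
    {"offset": [0,0,0.001],"twist": 0},
    {"offset": [0,0,0.001],"twist": 0},
  ],
)

```text
time: 12.65
eef_pos: [0.5367, -0.1223, 0.2534]
tcp_rot: [0.224, 0.974, 0.0, 0.001]
contact_force: [-4.5, 2.2, 5.7]
opening: 0.143
finger_force: 79.8
```

>>> step_arm(
  motion=[
    {"offset": [0.0007,0,-0.0005],"twist": 0},
    {"offset": [0.0015,0,0],"twist": 0},
    {"offset": [0.0015,0,0.0005],"twist": 0},
    {"offset": [0.0015,0,0.0005],"twist": 0},
  ],
)

```text
time: 13.05
eef_pos: [0.536, -0.122, 0.253]
tcp_rot: [0.225, 0.974, -0.0, 0.002]
contact_force: [-3.8, 1.5, 6.5]
opening: 0.147
finger_force: 80.0
```

>>> step_arm(
  motion=[
    {"offset": [0,0,-0.001],"twist": 0},
    {"offset": [0,0,-0.001],"twist": 0},
    {"offset": [0,0,-0.001],"twist": 0},
    {"offset": [0,0,-0.001],"twist": 0},
    {"offset": [0,0,-0.001],"twist": 0},
  ],
  gripper=0.035,
)

```text
time: 13.55
eef_pos: [0.5351, -0.1217, 0.2514]
tcp_rot: [0.225, 0.974, 0.0, -0.0]
contact_force: [0.1, 0.6, -0.3]
opening: 0.416
finger_force: 0.0
```

>>> step_arm(
  motion=[
    {"offset": [0,0,-0.02],"twist": 0},
    {"offset": [0,0,-0.05],"twist": 0},
    {"offset": [0,0,-0.09],"twist": 0},
    {"offset": [0,0,-0.13],"twist": 0},
    {"offset": [0,0,-0.13],"twist": 0},
    {"offset": [0,0,-0.13],"twist": 0},
    {"offset": [0,0,-0.13],"twist": 0},
  ],
)

```text
time: 14.25
eef_pos: [0.5346, -0.1216, 0.38]
tcp_rot: [0.225, 0.974, 0.0, -0.001]
contact_force: [-0.2, -0.6, -0.1]
opening: 0.411
finger_force: 0.0
```

```bash
python3 shot.py w7; python3 -c "
from h import *
s=ctrl.read_camera('side'); cv2.imwrite('pics/side7.png',s); im=cv2.imread('pics/w7.png')
q=cv2.resize(s[120:270,220:350],None,fx=3.5,fy=3.5,interpolation=2)
v=cv2.resize(im,(340,255))
cv2.imwrite('pics/c7.png',np.hstack([q,cv2.copyMakeBorder(v,0,q.shape[0]-255,0,0,0)]))
sd=ctrl.calibration('side'); pin=np.array([.6112,-.1588]); x=np.array([-.8988,.4384])
for n,d,z in [('free top',.155,.2675),('free bot',.155,.0825),('hinge top',.011,.2675),('hinge bot',.011,.0825)]: print(n,proj(sd,[*(pin+d*x),z]),proj(sd,[*(pin+d*x),z+.003]))
"
```

```text
14.25 [ 0.5346 -0.1216  0.38  ] 64.03776892913041 [-0.1553 -0.6296 -0.0997]
free top [234.9262 166.8145] [234.9132 166.0892]
free bot [235.674  207.8116] [235.6627 207.2011]
hinge top [280.3587 166.6341] [280.4112 165.9101]
hinge bot [277.3588 207.5666] [277.404  206.9569]
```

View pics/c7.png

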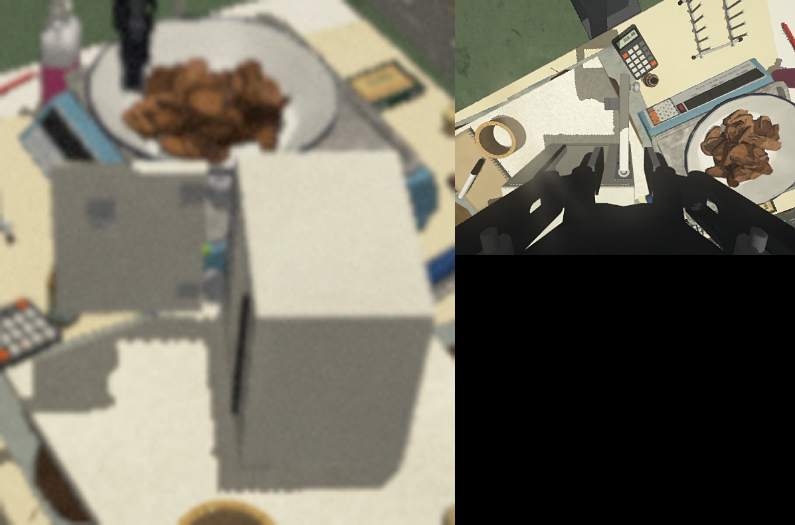

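The door hangs open at 90°. Its free-edge corners are at (235.1,166.6) and (235.1,208), against a seated prediction of (234.9,166.8) and (235.7,207.8), so it is fully down. Next I'll plan the closing push on the outer face.

```bash
cat > push.py <<'E'
from h import *
ps=np.radians(-26); C=np.array([[np.cos(ps),-np.sin(ps)],[np.sin(ps),np.cos(ps)]]); pin=np.array([.6112,-.1588])
def tcp(th,gap=0,r=.135,z=.240):
    t=np.radians(th); u=np.array([-np.sin(t),-np.cos(t)]); n=np.array([-np.cos(t),np.sin(t)])
    return np.r_[pin+C@(r*u+(.007+.011*abs(np.sin(t))+.0145*np.cos(t)+gap)*n),z]
E
python3 - <<'E'
from push import *
P=tcp(90,.03,z=.34);print(P,rel(P,-26))
# tool frame when tool y yaw=-26: x yaw 64
Rt=np.array([[np.cos(np.radians(64)),np.cos(ps),0],[np.sin(np.radians(64)),np.sin(ps),0],[0,0,-1]])
S=tcp(90,.03)
for th in [90,84,78,72,66,60,54,48,42,36,30,25,20,16,13,10,7,5,3,1,0]: print(th,np.round(Rt.T@(tcp(th)-S),4))
E
```

```text
[ 0.5109 -0.0565  0.34  ] (array([0.0496, 0.0482, 0.0397]), np.float64(90.03895412467887))
90 [-0.03 -0.    0.  ]
84 [-0.0428 -0.0013  0.    ]
78 [-0.0557 -0.0014  0.    ]
72 [-0.0688 -0.0002  0.    ]
66 [-0.0819  0.0023  0.    ]
60 [-0.0949  0.0062  0.    ]
54 [-0.1076  0.0114  0.    ]
48 [-0.1198  0.018   0.    ]
42 [-0.1315  0.026   0.    ]
36 [-0.1424  0.0353  0.    ]
30 [-0.1524  0.0458  0.    ]
25 [-0.1599  0.0555  0.    ]
20 [-0.1665  0.0659  0.    ]
16 [-0.1712  0.0747  0.    ]
13 [-0.1742  0.0816  0.    ]
10 [-0.1769  0.0887  0.    ]
7 [-0.1792  0.096   0.    ]
5 [-0.1805  0.1009  0.    ]
3 [-0.1817  0.1059  0.    ]
1 [-0.1826  0.111   0.    ]
0 [-0.183   0.1135  0.    ]
```

>>> step_arm(
  motion=[
    {"offset": [0.005,0.005,0],"twist": 8},
    {"offset": [0.01,0.01,0],"twist": 16},
    {"offset": [0.015,0.015,0],"twist": 24},
    {"offset": [0.02,0.02,0],"twist": 32},
    {"offset": [0.025,0.025,0],"twist": 40},
    {"offset": [0.03,0.03,0],"twist": 48},
    {"offset": [0.035,0.035,0],"twist": 56},
    {"offset": [0.04,0.04,0],"twist": 64},
    {"offset": [0.045,0.044,0],"twist": 72},
    {"offset": [0.05,0.048,0],"twist": 80},
    {"offset": [0.05,0.048,0.02],"twist": 88},
    {"offset": [0.05,0.048,0.04],"twist": 90},
  ],
  gripper=0.0,
  grip_force=40,
)

```text
time: 15.55
eef_pos: [0.511, -0.0565, 0.3406]
tcp_rot: [0.849, 0.529, -0.0, -0.0]
contact_force: [0.4, -0.5, -1.5]
opening: -0.001
finger_force: 0.0
```

>>> step_arm(
  motion=[
    {"offset": [0,0,0.03],"twist": 0},
    {"offset": [0,0,0.065],"twist": 0},
    {"offset": [0,0,0.09],"twist": 0},
    {"offset": [0,0,0.1],"twist": 0},
    {"offset": [0,0,0.1],"twist": 0},
    {"offset": [0,0,0.1],"twist": 0},
  ],
)

```text
time: 16.15
eef_pos: [0.5117, -0.0569, 0.2427]
tcp_rot: [0.848, 0.53, 0.0, 0.0]
contact_force: [0.5, 0.5, 0.6]
opening: -0.004
finger_force: 0.0
```

Now the first part of the swing, from 90° to 42°.

>>> step_arm(
  motion=[
    {"offset": [-0.01,0,0],"twist": 0},
    {"offset": [-0.02,0,0],"twist": 0},
    {"offset": [-0.03,0,0],"twist": 0},
    {"offset": [-0.043,-0.001,0],"twist": 0},
    {"offset": [-0.056,-0.001,0],"twist": 0},
    {"offset": [-0.069,0,0],"twist": 0},
    {"offset": [-0.082,0.002,0],"twist": 0},
    {"offset": [-0.095,0.006,0],"twist": 0},
    {"offset": [-0.108,0.011,0],"twist": 0},
    {"offset": [-0.12,0.018,0],"twist": 0},
    {"offset": [-0.131,0.026,0],"twist": 0},
    {"offset": [-0.131,0.026,0],"twist": 0},
  ],
)

```text
time: 17.35
eef_pos: [0.4775, -0.1878, 0.2418]
tcp_rot: [0.848, 0.529, -0.0, 0.0]
contact_force: [1.2, -0.2, -1.0]
opening: -0.006
finger_force: 0.0
```

```bash
python3 shot.py w8
python3 - <<'E'
from push import *
p,Rm,y=tool()
for th in [36,30,25,20,16,13,10,8,6]: print(th,np.round(Rm.T@(tcp(th)-p),4))
# door free-edge check in side image: bright/grey panel predicted at 42 deg
E
```

```text
17.35 [ 0.4775 -0.1878  0.2418] -26.036954391942068 [ 1.1774 -0.2008 -0.9511]
36 [-0.0105  0.0083  0.0017]
30 [-0.0205  0.0188  0.0017]
25 [-0.028   0.0285  0.0017]
20 [-0.0346  0.0389  0.0017]
16 [-0.0393  0.0478  0.0017]
13 [-0.0423  0.0547  0.0017]
10 [-0.045   0.0618  0.0017]
8 [-0.0466  0.0666  0.0017]
6 [-0.048   0.0715  0.0017]
```

>>> step_arm(
  motion=[
    {"offset": [-0.01,0.008,0],"twist": 0},
    {"offset": [-0.02,0.019,0],"twist": 0},
    {"offset": [-0.028,0.0285,0],"twist": 0},
    {"offset": [-0.0345,0.039,0],"twist": 0},
    {"offset": [-0.039,0.048,0],"twist": 0},
    {"offset": [-0.042,0.0545,0],"twist": 0},
    {"offset": [-0.0435,0.058,0],"twist": 0},
    {"offset": [-0.045,0.062,0],"twist": 0},
    {"offset": [-0.045,0.062,0],"twist": 0},
  ],
)

```text
time: 18.3
eef_pos: [0.5135, -0.2536, 0.2418]
tcp_rot: [0.848, 0.53, 0.0, 0.0]
contact_force: [0.8, 0.2, 0.1]
opening: -0.004
finger_force: 0.0
```

>>> step_arm(
  motion=[
    {"offset": [-0.001,0.002,0],"twist": 0},
    {"offset": [-0.002,0.004,0],"twist": 0},
    {"offset": [-0.002,0.006,0],"twist": 0},
    {"offset": [-0.003,0.008,0],"twist": 0},
    {"offset": [-0.003,0.01,0],"twist": 0},
  ],
)

```text
time: 18.8
eef_pos: [0.5203, -0.2603, 0.2417]
tcp_rot: [0.848, 0.53, -0.001, -0.001]
contact_force: [-3.9, 1.8, 2.0]
opening: 0.005
finger_force: 1.9
```

>>> step_arm(
  motion=[
    {"offset": [0,0.0015,0],"twist": 0},
    {"offset": [-0.001,0.003,0],"twist": 0},
    {"offset": [-0.001,0.0045,0],"twist": 0},
    {"offset": [-0.001,0.006,0],"twist": 0},
  ],
)

```text
time: 19.2
eef_pos: [0.5261, -0.2642, 0.2418]
tcp_rot: [0.848, 0.53, 0.0, 0.0]
contact_force: [-1.9, 0.9, 0.6]
opening: -0.002
finger_force: 0.8
```

>>> step_arm(
  motion=[
    {"offset": [0,0.001,0],"twist": 0},
    {"offset": [0,0.0025,0],"twist": 0},
    {"offset": [-0.001,0.004,0],"twist": 0},
    {"offset": [-0.001,0.005,0],"twist": 0},
  ],
)

```text
time: 19.6
eef_pos: [0.5302, -0.2674, 0.2418]
tcp_rot: [0.848, 0.53, 0.0, 0.0]
contact_force: [0.1, 0.8, -0.4]
opening: -0.002
finger_force: 0.3
```

```bash
python3 -c "
from push import *
p,Rm,y=tool();print(p,Rm.T@(tcp(0)-p),Rm.T@ctrl.get_state()['contact_force'])"
```

```text
[ 0.5302 -0.2674  0.2418] [-0.0019  0.0037  0.0018] [ 0.7421 -0.2261  0.4253]
```

>>> step_arm(
  motion=[
    {"offset": [0,0.001,0],"twist": 0},
    {"offset": [0,0.002,0],"twist": 0},
    {"offset": [0,0.003,0],"twist": 0},
    {"offset": [0,0.0035,0],"twist": 0},
  ],
)

```text
time: 20.0
eef_pos: [0.5333, -0.2688, 0.2419]
tcp_rot: [0.848, 0.53, 0.0, 0.0]
contact_force: [-0.1, -0.1, -0.1]
opening: 0.003
finger_force: 0.0
```

>>> step_arm(
  motion=[
    {"offset": [0,0.0005,0],"twist": 0},
    {"offset": [0,0.001,0],"twist": 0},
    {"offset": [0,0.0015,0],"twist": 0},
  ],
)

```text
time: 20.3
eef_pos: [0.5337, -0.269, 0.2419]
tcp_rot: [0.848, 0.53, -0.001, -0.001]
contact_force: [-4.1, 1.6, 2.9]
opening: 0.001
finger_force: 2.6
```

>>> step_arm(
  motion=[
    {"offset": [0,0.0005,0],"twist": 0},
    {"offset": [0,0.001,0],"twist": 0},
    {"offset": [0,0.001,0],"twist": 0},
  ],
)

```text
time: 20.6
eef_pos: [0.5338, -0.269, 0.2419]
tcp_rot: [0.848, 0.53, -0.002, -0.002]
contact_force: [-7.5, 3.3, 4.2]
opening: -0.001
finger_force: 4.1
```

>>> step_arm(
  motion=[
    {"offset": [0,-0.01,0],"twist": 0},
    {"offset": [0,-0.03,0],"twist": 0},
    {"offset": [0,-0.05,-0.03],"twist": 0},
    {"offset": [0,-0.05,-0.08],"twist": 0},
    {"offset": [0,-0.05,-0.13],"twist": 0},
    {"offset": [0,-0.05,-0.15],"twist": 0},
    {"offset": [0,-0.05,-0.15],"twist": 0},
    {"offset": [0,-0.05,-0.15],"twist": 0},
  ],
)

```text
time: 21.4
eef_pos: [0.4902, -0.2478, 0.3913]
tcp_rot: [0.848, 0.53, 0.0, 0.0]
contact_force: [-0.1, -1.0, -1.7]
opening: -0.0
finger_force: 0.0
```

```bash
python3 shot.py w9
python3 - <<'E'
from push import *
import pickle
c,s=pickle.load(open("pics/w9.pkl","rb")); im=cv2.imread("pics/w9.png")
g=cv2.GaussianBlur(cv2.cvtColor(im,6).astype(np.float32),(0,0),.7)
# profile across door top along cab x at several door positions, plane z=.2675 (expect top edge x -95..-81, gap, roof from -75)
for yc in (.0,-.03,-.055,-.062):
    xs=np.arange(-.106,-.066,.002); w=[pin+C@[x+.088,yc-.0894] for x in xs]
    px=np.array([proj(c,[*q,.2675]) for q in w],np.float32); print(yc,px[0].astype(int),cv2.remap(g,px[:,:1].copy(),px[:,1:].copy(),1).ravel().astype(int))
print(np.round(np.arange(-106,-66,2)))
E
```

```text
21.4 [ 0.4902 -0.2478  0.3913] -25.961269385531903 [-0.1382 -0.9745 -1.6949]
0.0 [308 142] [105 106 106 106 105 143 229 239 237 237 237 233 131  95 117 131 200 229
 231 230]
-0.03 [306 174] [108 108 108 108 107 155 230 236 236 236 236 229 144 132 131 151 198 229
 232 232]
-0.055 [305 198] [118 107 109 110 108 168 234 236 236 236 237 221 120 110 122 138 198 226
 231 230]
-0.062 [304 205] [241 241 197 113 107 170 234 237 236 236 237 225 132 110 117 139 201 229
 231 231]
[-106 -104 -102 -100  -98  -96  -94  -92  -90  -88  -86  -84  -82  -80
  -78  -76  -74  -72  -70  -68]
```

The door's top edge lies at cabinet x of about -95.5 to -82.5 mm along its whole width. That is parallel to the frame and held shut, and the arm is clear.

```bash
python3 -c "
from plant import ctrl
print(ctrl.sign_off())"
```

```text
the job is handed in; nothing more can be done
None
```

I hung the door on both hinge pins and swung it shut, and the catch was holding it closed with the arm clear when I handed in the job at about 21 s of the 72 s allowed. The sign-off gave no verdict.

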